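Open the marble lift's control hood and hold the sprung dial on its third click

TASK

Run the marble lift at its fastest from the blue control box: lift the clear hood by its black bow handle and ease it right back until it rests on its stop, then turn the red sprung dial clockwise past its first and second clicks to the third (three dots) and keep holding it there. The dial springs back to off when let go, so finish while still holding it on the third click, with the hood left open. Leave the jar, the ramekin, the cup and the clamped track standing where they are.

Things in the scene. Friction and masses are not known exactly. Their poses are not given: they have to be found in the camera images.
- console: Blue steel control box, fixed, 140 (x) x 210 (y) x 70 mm high, black top panel. Origin: centre of its underside; x points from the operator's side (front, handle side) to the hinge side, y left, z up. Dial axis at x = -18 mm, y = 0; round it a white bar marks off, and one, two and three dots the clicks. Two pilot lamps 10 mm high at x = 30, y = +/-78 mm on the panel.
- hood (a joint): Opening angle of the hood (rad): 0 closed over the dial; 1.745 (100 degrees) open on its stop. A damped hinge, no latch: let go below about 1.15 rad the hood falls shut, beyond that it sinks back on to its stop by itself at less than 2.5 rad/s.
- hood_handle (a point): Middle of the bow handle's grip bar: round, black, 10 mm thick, 100 mm clear between its legs, along the box's y, 40 mm out from the hood's front face (35 mm clear between). Closed: 172 mm in front of the hinge line, 94 mm above the work surface. It moves on a circle about the hinge; a gripper that keeps pointing down can carry it all the way, the bar turning between the pads.
- hood_hinge (a point): Middle of the hood's hinge line, at x = 62, y = 0, z = 72 mm in the box's frame; the line is the point's y axis. The hood is a clear plastic cover, 136 x 200 x 48 mm high, 3 mm walls, aluminium edges, 0.22 to 0.45 kg. Open, it stands behind the hinge line (within 10 mm), on two rubber-tipped brackets behind the box, its upper edge 202 mm and the bar 238 mm above the work surface.
- dial (a joint): Turn of the dial (rad), growing clockwise seen from above: 0 off (rest), clicks at 0.393, 0.785 and 1.178 (22.5 degrees apart), end stop at 1.27. A return spring always drives it back to 0: about 0.06 N m at rest, 0.16 N m at the third click, with a ripple of 0.04 N m between clicks. It stays nowhere by itself.
- dial_grip (a point): Middle of the red wing grip of the dial, a bar 60 long x 12 wide x 24 mm high, white line on its pointer half. The point lies on the upright dial axis, 96 mm above the work surface; x along the bar to the pointer end. The bar spans 80 to 104 mm above the work surface, over a round black hub (40 mm, top at 80 mm). At off its x axis points 0.589 rad anticlockwise of the box's x.
- jar: Closed glass jar of blue marbles, 72 mm across, 106 mm high, loose; origin at the centre of its underside. Not to be moved.
- ramekin: White ceramic ramekin of steel jacks, 84 mm across, 42 mm high, loose; origin at the centre of its underside. Not to be moved.
- cup: Orange funnel-shaped plastic cup with a black silicone ball sitting in it, 90 mm across at the mouth, about 97 mm high, loose; origin at the centre of its underside. Not to be moved.
- track: Green plastic marble track, a channel 220 (x) x 40 (y) x 23 mm lying on the surface, with a black and orange spring clamp on its wall rising to 111 mm at the middle, loose; origin at the centre of its underside. Not to be moved.

How it is judged:
By the outcome, as a careful person would: the job done as asked, in the order asked, and still so for the second after the job is handed in, while the arm keeps its last pose, push and grip.
It also fails if it takes over 48 s, if anything falls off the work surface, if the arm or the gripper's body presses on something with over 40 N, if the wrist force passes 120 N, or if a joint passes its speed limit or range.

ROBOT

A 6-joint arm with a two-finger parallel gripper is mounted at the origin on the work surface. World frame = base frame: x ahead of the robot, y to its left, z up, the work surface at z = 0. Lengths are in mm, angles in rad, forces in N, time in s.
With the tool pointing down it reaches from about 375 to 825 mm from the base axis. Payload 5.5 kg.
Tool frame: the origin (TCP) lies on the centre line of the jaws, within the pads' length; the fingertips stand 14 mm ahead of it and the grasp point (between the pads) lies 5 mm behind it; z points along the fingers, y is the line along which they close (so a half turn about z gives the same grasp; the last joint's range is limited). The gripper opens to 85 mm and grips with 20 to 120 N. Pads are 22 mm wide; open, the fingers measure 114 mm over their backs; the gripper's body (76 mm by 85 mm) begins 54 mm behind the grasp point. The pads swing forward as they close: fully open they stand 13 mm farther back than shut.
Start: joints at [1.147, 0.314, -0.047, 1.21, 0, 1.571], TCP at [246.733, 546.917, 221.699] pointing down, gripper open.
Joint ranges: [-2.67, 2.67], [-0.69, 1.73], [-1.03, 1.25], [-2.08, 2.16], [-1.42, 1.45], [-3.14, 3.14]. Speed limits (rad/s): [2.39, 2.39, 3.01, 3.14, 3.14, 3.14].

INTERFACE

Orientations are given as a unit quaternion [x, y, z, w].
In Python, from rig import * gives the robot as it stands. The module is installed in compiled form; this text tells all that it offers.
- The arm moves only by the tool move_arm, never from a script. Its argument "increments" is a list of rows, each a list of 7 numbers: the closure in counts, from 0 (fully open) to 255 (shut), then the shift along the world's x, y, z in cm, then the turn, a rotation vector about the world's x, y, z in rad. In form: [[grip, x, y, z, rx, ry, rz], ...]. A call has 1 to 20 rows; each row is the pose to reach, as a shift and turn from the pose commanded when the call began; what a row does not reach only later rows make up. A row lasts 1/8 s, in which the tool goes at most 62.5 mm and 10.7 degrees, less where a joint would pass 70% of its speed; a pose out of reach is approached as far as the arm can. A call with a gripper value outside its range is refused whole. The fingers move at their own pace and stop on an object; the grip force is fixed at half the most. Time passes only in rows, so rows that repeat a pose let the fingers close. It gives the time, the measured TCP pose, the force, the opening and the grip force at its end, in the units of the state.
- get_state(): the state, without advancing time (a new reading comes with each control period).
- read_camera(name): name is "side" or "top"; returns a dict with "image" (384x512x3 uint8, red, green, blue), "fx", "fy", "cx", "cy" (pixels), "cam_to_world" (4x4, takes a point from camera to world coordinates). Camera axes: x right, y down, z forward; pixel columns grow to the right and rows downward; lengths in mm; the calibration is good to about 2 mm. A picture is of the moment at which its call begins. There is no depth.
- job_done(): hands the job in; it is judged then, once.
Trained networks look in a picture, given as the dict that the camera call returned (one of the last four; its "shot" number tells which), for a name from the list of things; names that differ only in an ending like _2 or _b are one class to them, and where a whole thing is asked for, a point or a joint stands for the part that bears it (a point fixed in the world has none). Each returns a list of dicts, best first, with "conf" (0 to 1); they miss things now and then, are a little off and sometimes report something else, mostly with a low value. They report only what shows in the picture. A call takes as long as a camera call.
- look_for(picture, label): "xyz" ([x, y, z] in mm, in world coordinates, good to about 4 mm: the middle of the surface that is visible of it).
The state is a dict: "clock": time; "joint_positions": joint angles; "qvel": joint speeds; "effort": joint torques, N m; "tcp_pos": TCP position; "tcp_rot": TCP orientation; "ft_force": force on the tool from outside, world axes, zero at the start; "ft_torque": the same for the moment, N m; "gripper_width": opening from 0.0 (shut) to 1.0 (fully open); "finger_force": force on a finger pad.
Only numpy, scipy, OpenCV 4.12 (cv2) and the standard library are available. Lean on these libraries where they do the work, as an engineer would, in place of code of your own. Each camera call takes 0.05 s, during which the arm holds its last target. There are 200 camera calls.

## Working session

There is one attempt and no reset: what is moved stays moved. The work goes in short steps, Python scripts to look and compute and a tool call to move; the robot and the scene stay as the last step left them, time stands still between calls to the robot, and variables do not carry over. Pictures are saved under pics/ and viewed, at most 10 in all, crops included, and the job is handed in when it is done.

Besides the shell and the picture viewer there is one more tool, called after "Emit:" as name([rows], argument=value, ...), one row to a line, values as JSON. move_arm: Moves the arm, as the interface text tells. Its arguments: {"type":"object","properties":{"increments":{"type":"array"}},"required":["increments"]}

```bash
mkdir -p pics; python3 - <<'E'
from rig import *
import cv2, numpy as np
s=get_state(); print(s['clock'],s['tcp_pos'],s['tcp_rot'],s['gripper_width'])
for n in ['top','side']:
    p=read_camera(n); cv2.imwrite(f'pics/{n}1.png',p['image'][:,:,::-1])
    np.savez(f'{n}.npz',K=[p['fx'],p['fy'],p['cx'],p['cy']],T=p['cam_to_world'])
    print(n,p['fx'],p['cx'],p['cy'],np.round(p['cam_to_world'],3).tolist())
    for l in ['console','hood_handle','hood_hinge','dial_grip','dial','hood','jar','ramekin','cup','track']:
        print(l,[(np.round(d['xyz']).tolist(),round(d['conf'],2)) for d in look_for(p,l)[:2]])
E
```

```text
0.0 [246.47171552 546.38486066 220.85504154] [ 2.10307677e-01  9.77634890e-01 -8.16990390e-04 -1.90093498e-04] 0.9996566892485801
top 380.5906949325464 252.95381382382385 189.10933298582123 [[0.028, -0.988, 0.152, 403.291], [-1.0, -0.027, 0.011, 36.898], [-0.006, -0.152, -0.988, 1067.745], [0.0, 0.0, 0.0, 1.0]]
console [([530.0, -106.0, 116.0], 0.65), ([613.0, -364.0, 2.0], 0.61)]
hood_handle [([527.0, -106.0, 118.0], 0.69)]
hood_hinge [([527.0, -110.0, 119.0], 0.57)]
dial_grip [([566.0, 137.0, 109.0], 0.42)]
dial []
hood [([527.0, -107.0, 121.0], 0.9)]
jar [([564.0, 137.0, 110.0], 0.84)]
ramekin [([441.0, 95.0, 23.0], 0.6)]
cup [([466.0, -321.0, 86.0], 0.88), ([526.0, -107.0, 120.0], 0.71)]
track [([611.0, -363.0, 3.0], 0.62)]
side 371.99797867047084 254.54120764798725 190.02682826174765 [[0.729, -0.536, 0.426, 99.962], [-0.685, -0.571, 0.453, -434.514], [0.001, -0.622, -0.783, 895.738], [0.0, 0.0, 0.0, 1.0]]
console [([507.0, -127.0, 121.0], 0.91)]
hood_handle [([518.0, -123.0, 121.0], 0.72)]
hood_hinge [([517.0, -121.0, 121.0], 0.59)]
dial_grip []
dial []
hood []
jar [([562.0, 118.0, 82.0], 0.81)]
ramekin [([449.0, 94.0, 23.0], 0.92)]
cup [([461.0, -330.0, 81.0], 0.57), ([560.0, 118.0, 83.0], 0.19)]
track [([606.0, -373.0, 4.0], 0.68)]
```

View pics/top1.png

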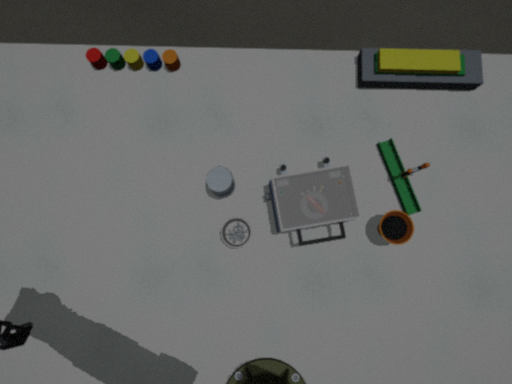

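View pics/side1.png

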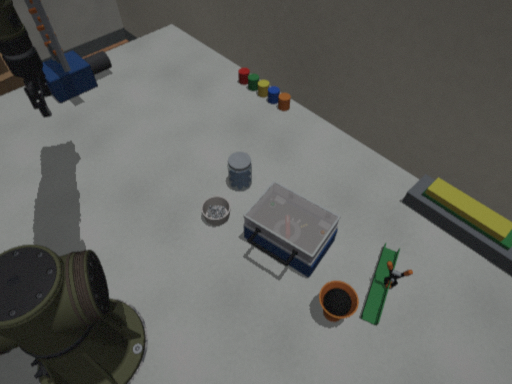

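The top view shows the hood at about (314,200) and the handle bar from (298,244) to (344,237). In the side view the handle is at about (267,262). I'll zoom in on both to measure more precisely.

```bash
python3 - <<'E'
import cv2
a=cv2.imread('pics/top1.png')[145:260,250:370]; b=cv2.imread('pics/side1.png')[175:280,230:350]
cv2.imwrite('pics/ctop.png',cv2.convertScaleAbs(cv2.resize(a,None,fx=5,fy=5,interpolation=cv2.INTER_CUBIC),alpha=1.3))
cv2.imwrite('pics/cside.png',cv2.convertScaleAbs(cv2.resize(b,None,fx=5,fy=5,interpolation=cv2.INTER_CUBIC),alpha=1.3))
E
```

```text
(no output)
```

View pics/ctop.png

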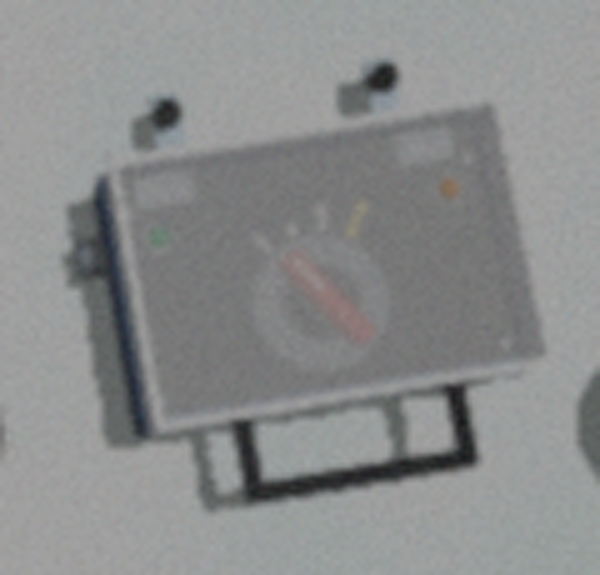

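View pics/cside.png

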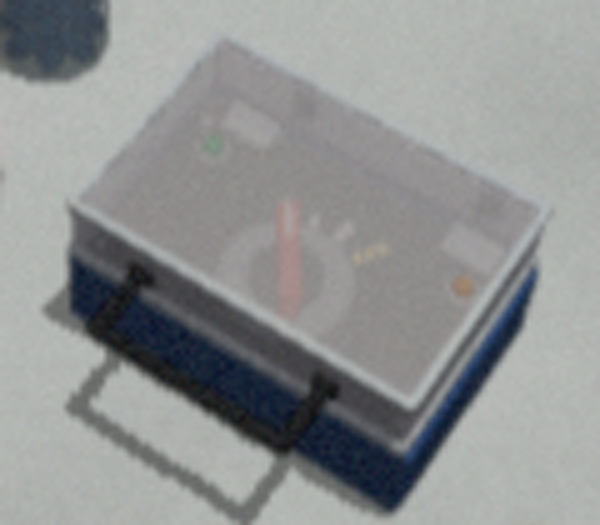

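The crops show the bar's leg corners at (251,490) and (465,460) in the top crop, and (100,325) and (285,440) in the side crop. The lamps and dial also show clearly, so I'll fit the box pose from all of these.

```bash
cat > fit.py <<'E'
import numpy as np
from scipy.optimize import least_squares
pts={'barL':(-110,55,94),'barR':(-110,-55,94),'lG':(30,78,78),'lO':(30,-78,78),'dial':(-18,0,104),
'fR':(-70,-100,120),'fL':(-70,100,120),'bR':(66,-100,120),'bL':(66,100,120)}
obs={'top':(250,145,dict(barL=(251,490),barR=(465,460),lG=(160,237),lO=(450,187),dial=(330,297),fR=(543,353),fL=(158,428),bR=(490,107),bL=(117,172))),
'side':(230,175,dict(barL=(100,325),barR=(285,440),lG=(213,145),lO=(463,287),dial=(288,258),fR=(415,402),fL=(72,205),bR=(550,210),bL=(222,42)))}
def res(p):
    c,s=np.cos(p[2]),np.sin(p[2]); r=[]
    for n,(u0,v0,o) in obs.items():
        d=np.load(n+'.npz');fx,fy,cx,cy=d['K'];Ti=np.linalg.inv(d['T'])
        for k,(u,v) in o.items():
            x,y,z=pts[k]; q=Ti@[p[0]+c*x-s*y,p[1]+s*x+c*y,z,1]
            r+=[fx*q[0]/q[2]+cx-(u0+(u+.5)/5-.5),fy*q[1]/q[2]+cy-(v0+(v+.5)/5-.5)]
    return np.array(r)
f=least_squares(res,[527,-107,.15],loss='soft_l1');p=f.x;print(p.round(3));print(res(p).reshape(2,-1,2).round(1).tolist())
c,s=np.cos(p[2]),np.sin(p[2]);W=lambda x,y:(p[0]+c*x-s*y,p[1]+s*x+c*y)
for n,a in dict(bar=(-110,0),hinge=(62,0),dial=(-18,0)).items(): print(n,np.round(W(*a),1))
E
python3 fit.py
```

```text
[ 5.35451e+02 -1.09751e+02  1.96000e-01]
[[[0.9, 1.0], [0.7, -0.3], [-0.2, 0.1], [0.1, 0.2], [0.1, -0.1], [2.0, 1.7], [-0.1, 0.3], [1.4, -1.8], [-1.6, -1.7]], [[-0.8, 0.5], [-0.4, 0.8], [0.1, -0.9], [0.3, -1.0], [0.5, -2.8], [-0.2, 0.7], [-0.4, -0.9], [-0.1, -0.1], [-0.5, -2.0]]]
bar [ 427.6 -131.2]
hinge [596.3 -97.6]
dial [ 517.8 -113.3]
```

Emit:
move_arm([
  [140, 9, -20, 0, 0, 0, -0.2],
  [140, 18.3, -39.7, 0, 0, 0, -0.45],
  [140, 18.3, -39.7, 0, 0, 0, -0.45],
  [140, 18.3, -39.7, 0, 0, 0, -0.45],
  [140, 18.3, -39.7, 0, 0, 0, -0.45],
  [140, 18.3, -39.7, 0, 0, 0, -0.45],
  [140, 18.3, -39.7, 0, 0, 0, -0.45],
  [140, 18.3, -39.7, 0, 0, 0, -0.45],
  [140, 17.8, -67.9, -5, 0, 0, -0.951],
  [140, 17.8, -67.9, -5, 0, 0, -0.951],
  [140, 17.8, -67.9, -5, 0, 0, -0.951],
  [140, 17.8, -67.9, -5, 0, 0, -0.951],
  [140, 17.8, -67.9, -5, 0, 0, -0.951],
  [140, 17.8, -67.9, -5, 0, 0, -0.951],
  [140, 17.8, -67.9, -5, 0, 0, -0.951],
  [140, 17.8, -67.9, -5, 0, 0, -0.951],
])

```text
clock: 3.1
tcp_pos: [425.1, -130.8, 172.0]
tcp_rot: [0.634, 0.774, 0.0, 0.0]
ft_force: [0.5, 0.2, 0.2]
gripper_width: 0.449
finger_force: 0.0
```

```bash
python3 - <<'E'
from rig import *
import cv2, numpy as np
s=get_state(); print(s['clock'],s['tcp_pos'],s['tcp_rot'],s['gripper_width'],s['joint_positions'],s['ft_force'])
a=read_camera('top')['image'][145:295,240:380,::-1]; b=read_camera('side')['image'][135:285,210:350,::-1]
cv2.imwrite('pics/c2.png',cv2.convertScaleAbs(cv2.resize(np.hstack([a,b]),None,fx=2.8,fy=2.8,interpolation=cv2.INTER_CUBIC),alpha=1.3))
E
```

```text
3.1 [ 425.06946362 -130.7932108   171.96259894] [6.33696027e-01 7.73582115e-01 2.22232125e-04 9.12949050e-05] 0.4494387767216034 [-2.98766755e-01  5.09131144e-02 -4.83022560e-01  1.03652363e+00
  3.42495523e-04  1.07387680e+00] [0.51689421 0.16261843 0.17162946]
```

View pics/c2.png

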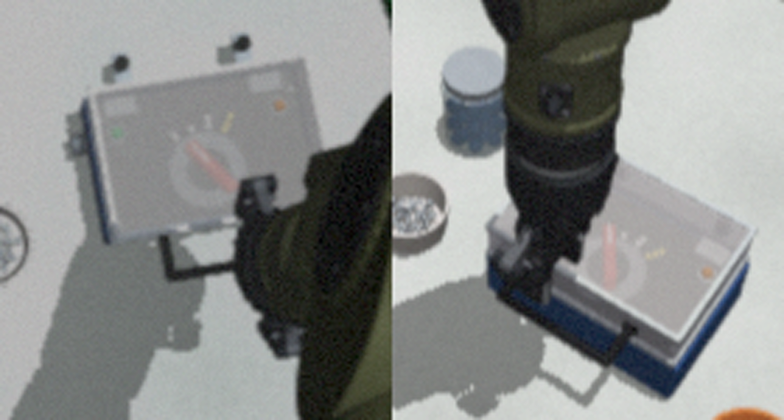

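The picture shows the gripper above the bar, with its fingers straddling it in front of the hood face (top crop knuckles at (262,195) and (285,335)). I'll descend and close on the bar.

Emit:
move_arm([
  [140, 0, 0, -3, 0, 0, 0],
  [140, 0, 0, -5.5, 0, 0, 0],
  [140, 0, 0, -7, 0, 0, 0],
  [140, 0, 0, -8.2, 0, 0, 0],
  [140, 0.2, 0, -8.2, 0, 0, 0],
])

```text
clock: 3.82
tcp_pos: [426.4, -131.8, 89.2]
tcp_rot: [0.634, 0.773, -0.0, -0.001]
ft_force: [-1.0, -1.0, -0.1]
gripper_width: 0.451
finger_force: 0.0
```

Emit:
move_arm([
  [255, 0, 0, 0, 0, 0, 0],
  [255, 0, 0, 0, 0, 0, 0],
  [255, 0, 0, 0, 0, 0, 0],
  [255, 0, 0, 0, 0, 0, 0],
  [255, 0, 0, 0, 0, 0, 0],
])

```text
clock: 4.45
tcp_pos: [426.8, -132.1, 89.8]
tcp_rot: [0.635, 0.773, 0.0, 0.0]
ft_force: [0.7, 0.1, 0.0]
gripper_width: -0.0
finger_force: 0.0
```

The gripper shut on nothing, so I'll look.

```bash
python3 - <<'E'
from rig import *
import cv2, numpy as np
a=read_camera('top')['image'][145:295,240:380,::-1]; b=read_camera('side')['image'][135:285,210:350,::-1]
cv2.imwrite('pics/c3.png',cv2.convertScaleAbs(cv2.resize(np.hstack([a,b]),None,fx=2.8,fy=2.8,interpolation=cv2.INTER_CUBIC),alpha=1.5))
E
```

```text
(no output)
```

View pics/c3.png

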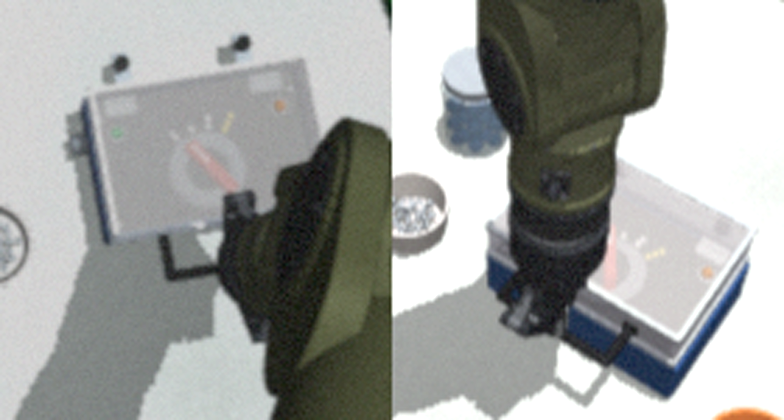

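```bash
cat >> fit.py <<'E'
print('triangulated:')
def tri(k):
    A=[]
    for n,(u0,v0,o) in obs.items():
        d=np.load(n+'.npz');fx,fy,cx,cy=d['K'];Ti=np.linalg.inv(d['T'])
        P=np.array([[fx,0,cx,0],[0,fy,cy,0],[0,0,1,0]])@Ti
        u=u0+(o[k][0]+.5)/5-.5;v=v0+(o[k][1]+.5)/5-.5
        A+=[u*P[2]-P[0],v*P[2]-P[1]]
    A=np.array(A);return np.linalg.lstsq(A[:,:3],-A[:,3],rcond=None)[0]
for k in pts: print(k,np.round(tri(k),1), np.round([*W(*pts[k][:2]),pts[k][2]],1))
def pj(n,X):
    d=np.load(n+'.npz');fx,fy,cx,cy=d['K'];q=np.linalg.inv(d['T'])@[*X,1];u,v=fx*q[0]/q[2]+cx,fy*q[1]/q[2]+cy
    return [round(2.8*(u-240)),round(2.8*(v-145))] if n=='top' else [round(392+2.8*(u-210)),round(2.8*(v-135))]
for X in [(426.8,-132.1,75.8),(426.8,-132.1,90),(426.8,-132.1,150),(438.3,-185.2,94),(416.9,-77.3,94)]: print(X,pj('top',X),pj('side',X))
E
python3 fit.py; python3 -c "
from rig import *
for n in ['top','side']:
  p=read_camera(n)
  for l in ['hood_handle','dial_grip']:
    print(n,l,[(d['xyz'].round() if hasattr(d['xyz'],'round') else d['xyz'],d['conf']) for d in look_for(p,l)[:2]])"
```

```text
[ 5.35451e+02 -1.09751e+02  1.96000e-01]
[[[0.9, 1.0], [0.7, -0.3], [-0.2, 0.1], [0.1, 0.2], [0.1, -0.1], [2.0, 1.7], [-0.1, 0.3], [1.4, -1.8], [-1.6, -1.7]], [[-0.8, 0.5], [-0.4, 0.8], [0.1, -0.9], [0.3, -1.0], [0.5, -2.8], [-0.2, 0.7], [-0.4, -0.9], [-0.1, -0.1], [-0.5, -2.0]]]
bar [ 427.6 -131.2]
hinge [596.3 -97.6]
dial [ 517.8 -113.3]
triangulated:
barL [419.9 -75.7  90.7] [416.8 -77.3  94. ]
barR [ 438.6 -183.9   95.2] [ 438.3 -185.2   94. ]
lG [550.  -27.8  74.2] [549.6 -27.4  78. ]
lO [ 580.9 -180.7   73. ] [ 580.1 -180.4   78. ]
dial [ 518.  -114.2   92.3] [ 517.8 -113.3  104. ]
fR [ 491.3 -218.5  113.1] [ 486.3 -221.5  120. ]
fL [448.1 -25.9 115.6] [447.3 -25.3 120. ]
bR [ 617.5 -193.5  118.9] [ 619.7 -194.9  120. ]
bL [577.2  -3.3 118.3] [580.7   1.2 120. ]
(426.8, -132.1, 75.8) [227, 267] [551, 337]
(426.8, -132.1, 90) [230, 267] [552, 330]
(426.8, -132.1, 150) [242, 265] [554, 294]
(438.3, -185.2, 94) [289, 256] [605, 360]
(416.9, -77.3, 94) [170, 276] [501, 294]
top hood_handle [([532.3, -92.3, 116.6], 0.67), ([440.0, 95.0, 23.9], 0.34)]
top dial_grip []
side hood_handle [([530.7, -159.7, 120.0], 0.77)]
side dial_grip [([553.3, 120.5, 69.1], 0.54)]
```

```bash
python3 - <<'E'
from rig import *
import cv2, numpy as np
a=read_camera('top')['image'][205:280,290:350,::-1]; b=np.mean([read_camera('side')['image'] for _ in range(4)],0)[210:285,238:298,::-1]
s=get_state();print(s['clock'],s['gripper_width'],s['tcp_pos'],s['ft_torque'])
im=np.hstack([a,b.astype(np.uint8)])
im=(255*np.clip(im/200.,0,1)**.45).astype(np.uint8)
cv2.imwrite('pics/c4.png',cv2.resize(im,None,fx=6.6,fy=6.6,interpolation=cv2.INTER_CUBIC))
E
```

```text
5.1 -0.003656817440538854 [ 426.73680322 -132.07143704   89.68761337] [-0.0074104   0.01480076 -0.05385781]
```

View pics/c4.png

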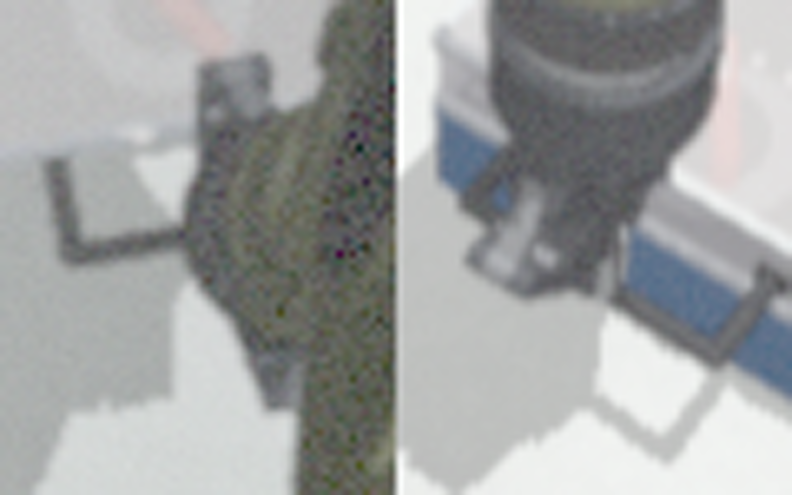

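Emit:
move_arm([
  [255, 0, 0, 0.6, 0, 0, 0],
  [255, 0, 0, 1.2, 0, 0, 0],
  [255, 0, 0, 1.2, 0, 0, 0],
])

```text
clock: 5.48
tcp_pos: [427.4, -132.3, 102.5]
tcp_rot: [0.635, 0.773, 0.0, 0.001]
ft_force: [-0.3, 0.5, -0.1]
gripper_width: 0.003
finger_force: 0.0
```

Emit:
move_arm([
  [255, 0, 0, -1.2, 0, 0, 0],
  [255, 0.3, 0, -1.2, 0, 0, 0],
  [255, 0.6, 0.1, -1.2, 0, 0, 0],
  [255, 0.6, 0.1, -1.2, 0, 0, 0],
])

```text
clock: 5.98
tcp_pos: [431.1, -131.4, 89.2]
tcp_rot: [0.635, 0.773, -0.001, -0.001]
ft_force: [-6.1, -1.7, 9.1]
gripper_width: 0.002
finger_force: 4.3
```

Emit:
move_arm([
  [255, -0.5, -0.1, 0, 0, 0, 0],
  [255, -0.5, -0.1, 3.5, 0, 0, 0],
  [255, 0.3, 0, 3.5, 0, 0, 0],
  [255, 0.3, 0, 3.5, 0, 0, 0],
  [255, 0.3, 0, 3, 0, 0, 0],
  [255, 0.3, 0, 2.5, 0, 0, 0],
  [255, 0.3, 0, 2.0, 0, 0, 0],
  [255, 0.3, 0, 2.0, 0, 0, 0],
])

```text
clock: 6.98
tcp_pos: [435.1, -130.9, 108.9]
tcp_rot: [0.635, 0.773, -0.0, -0.001]
ft_force: [0.3, 0.2, 0.6]
gripper_width: 0.004
finger_force: 0.0
```

Emit:
move_arm([
  [255, 0, 0, -0.3, 0, 0, 0],
  [255, 0, 0, -0.6, 0, 0, 0],
  [255, 0, 0, -0.6, 0, 0, 0],
])

```text
clock: 7.35
tcp_pos: [435.6, -131.0, 103.5]
tcp_rot: [0.635, 0.773, -0.0, -0.0]
ft_force: [-0.0, 0.1, -0.2]
gripper_width: -0.004
finger_force: 0.0
```

Emit:
move_arm([
  [255, 0, 0, -0.3, 0, 0, 0],
  [255, 0, 0, -0.6, 0, 0, 0],
  [255, 0, 0, -0.6, 0, 0, 0],
])

```text
clock: 7.72
tcp_pos: [435.4, -131.0, 97.4]
tcp_rot: [0.635, 0.773, -0.0, -0.0]
ft_force: [0.0, -0.7, 0.6]
gripper_width: -0.002
finger_force: 0.0
```

Emit:
move_arm([
  [255, 0, 0, -0.2, 0, 0, 0],
  [255, 0, 0, -0.4, 0, 0, 0],
  [255, 0, 0, -0.4, 0, 0, 0],
])

```text
clock: 8.1
tcp_pos: [435.6, -131.0, 93.5]
tcp_rot: [0.635, 0.773, -0.0, -0.0]
ft_force: [-0.4, -0.0, 0.3]
gripper_width: 0.0
finger_force: 0.0
```

Emit:
move_arm([
  [255, 0, 0, -0.2, 0, 0, 0],
  [255, 0, 0, -0.4, 0, 0, 0],
  [255, 0, 0, -0.4, 0, 0, 0],
])

```text
clock: 8.48
tcp_pos: [435.7, -131.1, 89.6]
tcp_rot: [0.635, 0.773, -0.0, -0.0]
ft_force: [-0.3, -0.0, 0.1]
gripper_width: 0.004
finger_force: 0.0
```

```bash
python3 - <<'E'
from rig import *
import cv2, numpy as np
a=np.mean([read_camera('top')['image'] for _ in range(3)],0)[195:285,285:355,::-1]; b=np.mean([read_camera('side')['image'] for _ in range(3)],0)[205:295,235:305,::-1]
im=np.hstack([a,b])
im=(255*np.clip(im/200.,0,1)**.4).astype(np.uint8)
cv2.imwrite('pics/c5.png',cv2.resize(im,None,fx=5.7,fy=5.7,interpolation=cv2.INTER_CUBIC))
E
```

```text
(no output)
```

View pics/c5.png

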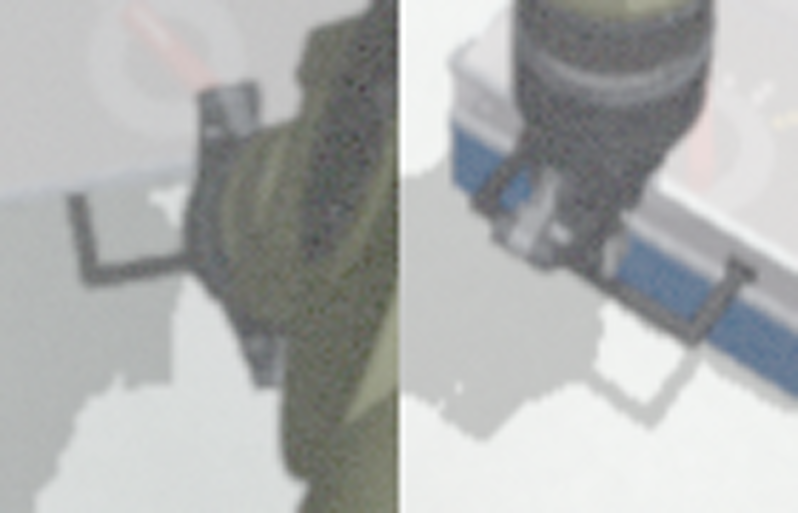

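The bar still lies where I fitted it, and the shut fingers now stand just behind it. I'll retry slightly lower and close gradually while watching the contact.

Emit:
move_arm([
  [255, 0, 0, 3.6, 0, 0, 0],
  [140, -0.8, 0, 3.6, 0, 0, 0],
  [140, -0.8, 0, 3.6, 0, 0, 0],
  [140, -0.8, 0, 3.6, 0, 0, 0],
  [140, -0.8, 0, 1.5, 0, 0, 0],
  [140, -0.8, 0, -0.2, 0, 0, 0],
  [140, -0.8, 0, -0.2, 0, 0, 0],
  [185, -0.8, 0, -0.2, 0, 0, 0],
  [185, -0.8, 0, -0.2, 0, 0, 0],
])

```text
clock: 9.9
tcp_pos: [428.3, -131.3, 88.3]
tcp_rot: [0.635, 0.773, 0.0, 0.001]
ft_force: [0.2, -0.1, -0.1]
gripper_width: 0.275
finger_force: 0.0
```

Emit:
move_arm([
  [215, 0, 0, 0, 0, 0, 0],
  [215, 0, 0, 0, 0, 0, 0],
])

```text
clock: 10.15
tcp_pos: [427.9, -131.1, 88.0]
tcp_rot: [0.635, 0.773, 0.0, 0.0]
ft_force: [-0.2, 0.6, 0.4]
gripper_width: 0.159
finger_force: 0.0
```

Emit:
move_arm([
  [235, 0, 0, 0, 0, 0, 0],
  [235, 0, 0, 0, 0, 0, 0],
])

```text
clock: 10.4
tcp_pos: [428.5, -131.1, 88.1]
tcp_rot: [0.634, 0.773, 0.001, 0.001]
ft_force: [2.6, 0.3, 1.6]
gripper_width: 0.081
finger_force: 1.2
```

Contact came at 7 mm opening with an upward push, so the bar is just below the fingertips. I need to go about 18 mm lower.

Emit:
move_arm([
  [150, 0, 0, 0.5, 0, 0, 0],
  [150, 0, 0, 0.5, 0, 0, 0],
  [150, 0, 0, 0.5, 0, 0, 0],
  [150, 0, 0, -0.8, 0, 0, 0],
  [150, 0, 0, -1.7, 0, 0, 0],
  [150, 0, 0, -1.7, 0, 0, 0],
])

```text
clock: 11.15
tcp_pos: [426.6, -130.7, 69.4]
tcp_rot: [0.635, 0.773, -0.001, -0.001]
ft_force: [-0.2, 1.0, 0.1]
gripper_width: 0.41
finger_force: 0.0
```

Emit:
move_arm([
  [230, 0, 0, 0, 0, 0, 0],
  [230, 0, 0, 0, 0, 0, 0],
  [255, 0, 0, 0, 0, 0, 0],
  [255, 0, 0, 0, 0, 0, 0],
])

```text
clock: 11.65
tcp_pos: [428.6, -131.0, 71.0]
tcp_rot: [0.634, 0.773, 0.001, 0.001]
ft_force: [4.2, 1.8, -2.0]
gripper_width: 0.09
finger_force: 58.4
```

Emit:
move_arm([
  [255, 0.06, 0.01, 0.7, 0, 0, 0],
  [255, 0.26, 0.05, 1.49, 0, 0, 0],
  [255, 0.63, 0.12, 2.95, 0, 0, 0],
  [255, 1.14, 0.23, 4.38, 0, 0, 0],
  [255, 1.76, 0.35, 5.75, 0, 0, 0],
  [255, 1.76, 0.35, 5.75, 0, 0, 0],
])

```text
clock: 12.4
tcp_pos: [445.7, -127.6, 129.0]
tcp_rot: [0.634, 0.773, -0.0, 0.0]
ft_force: [1.7, 0.6, -1.5]
gripper_width: 0.087
finger_force: 58.7
```

Emit:
move_arm([
  [255, 0.74, 0.15, 1.31, 0, 0, 0],
  [255, 1.58, 0.31, 2.56, 0, 0, 0],
  [255, 2.53, 0.5, 3.72, 0, 0, 0],
  [255, 3.58, 0.71, 4.79, 0, 0, 0],
  [255, 4.71, 0.93, 5.77, 0, 0, 0],
  [255, 5.92, 1.18, 6.64, 0, 0, 0],
  [255, 7.21, 1.43, 7.4, 0, 0, 0],
  [255, 8.55, 1.7, 8.05, 0, 0, 0],
  [255, 9.95, 1.97, 8.57, 0, 0, 0],
  [255, 11.37, 2.26, 8.97, 0, 0, 0],
  [255, 12.83, 2.55, 9.23, 0, 0, 0],
  [255, 14.31, 2.84, 9.37, 0, 0, 0],
  [255, 14.31, 2.84, 9.37, 0, 0, 0],
])

```text
clock: 14.02
tcp_pos: [590.5, -99.2, 223.7]
tcp_rot: [0.634, 0.773, 0.001, 0.001]
ft_force: [-0.7, -1.7, 6.0]
gripper_width: 0.088
finger_force: 63.6
```

Emit:
move_arm([
  [255, 0.75, 0.15, 0.03, 0, 0, 0],
  [255, 1.48, 0.29, 0.01, 0, 0, 0],
  [255, 2.2, 0.44, -0.03, 0, 0, 0],
  [255, 2.96, 0.59, -0.12, 0, 0, 0],
  [255, 3.7, 0.73, -0.24, 0, 0, 0],
  [255, 4.42, 0.88, -0.38, 0, 0, 0],
  [255, 4.85, 0.96, -0.48, 0, 0, 0],
  [255, 5.15, 1.02, -0.55, 0, 0, 0],
  [255, 5.15, 1.02, -0.55, 0, 0, 0],
])

```text
clock: 15.15
tcp_pos: [640.9, -89.2, 217.0]
tcp_rot: [0.635, 0.773, 0.0, 0.001]
ft_force: [1.0, -3.3, 4.2]
gripper_width: 0.087
finger_force: 65.3
```

Emit:
move_arm([
  [120, 0, 0, 0, 0, 0, 0],
  [120, 0, 0, 0, 0, 0, 0],
  [120, 0, 0, 0, 0, 0, 0],
  [120, 0, 0, 0, 0, 0, 0],
  [120, 0, 0, 2, 0, 0, 0],
  [120, 0, 0, 5, 0, 0, 0],
  [120, 0, 0, 7, 0, 0, 0],
  [120, 0, 0, 7, 0, 0, 0],
])

```text
clock: 16.15
tcp_pos: [640.9, -89.1, 288.1]
tcp_rot: [0.635, 0.773, 0.001, 0.001]
ft_force: [-0.6, -1.0, 0.7]
gripper_width: 0.531
finger_force: 0.0
```

Emit:
move_arm([
  [100, -5, -1, 1, 0, 0, 0.18],
  [100, -10, -2, 1, 0, 0, 0.36],
  [100, -12.2, -2.4, 0, 0, 0, 0.54],
  [100, -12.2, -2.4, 0, 0, 0, 0.72],
  [100, -12.2, -2.4, 0, 0, 0, 0.9],
  [100, -12.2, -2.4, 0, 0, 0, 1.08],
  [100, -12.2, -2.4, 0, 0, 0, 1.26],
  [100, -12.2, -2.4, 0, 0, 0, 1.44],
  [100, -12.2, -2.4, 0, 0, 0, 1.62],
  [100, -12.2, -2.4, 0, 0, 0, 1.8],
  [100, -12.2, -2.4, 0, 0, 0, 1.98],
  [100, -12.2, -2.4, 0, 0, 0, 2.16],
  [100, -12.2, -2.4, -4, 0, 0, 2.16],
  [100, -12.2, -2.4, -8, 0, 0, 2.16],
  [100, -12.2, -2.4, -12, 0, 0, 2.16],
  [100, -12.2, -2.4, -16, 0, 0, 2.16],
  [100, -12.2, -2.4, -16, 0, 0, 2.16],
])

```text
clock: 18.27
tcp_pos: [514.2, -112.1, 122.6]
tcp_rot: [-0.383, 0.924, 0.002, -0.003]
ft_force: [-0.5, -0.4, 0.7]
gripper_width: 0.607
finger_force: 0.0
```

```bash
python3 - <<'E'
from rig import *
import cv2, numpy as np
s=get_state(); print(s['clock'],s['tcp_pos'],s['tcp_rot'],s['gripper_width'],s['joint_positions'],s['ft_force'])
a=np.mean([read_camera('top')['image'] for _ in range(2)],0)[130:270,255:385,::-1]; b=np.mean([read_camera('side')['image'] for _ in range(2)],0)[150:290,225:355,::-1]
im=(255*np.clip(np.hstack([a,b])/200.,0,1)**.45).astype(np.uint8)
cv2.imwrite('pics/c6.png',cv2.resize(im,None,fx=3.07,fy=3.07,interpolation=cv2.INTER_CUBIC))
E
```

```text
18.275 [ 514.16313531 -112.13237685  122.62918198] [-0.38259426  0.92390799  0.00228237 -0.00323274] 0.6067300051867467 [-2.14762852e-01  2.45417664e-01 -3.72230224e-01  9.61062739e-01
  5.84388712e-05 -9.99974706e-01] [-0.45626358 -0.40165216  0.70121585]
```

View pics/c6.png

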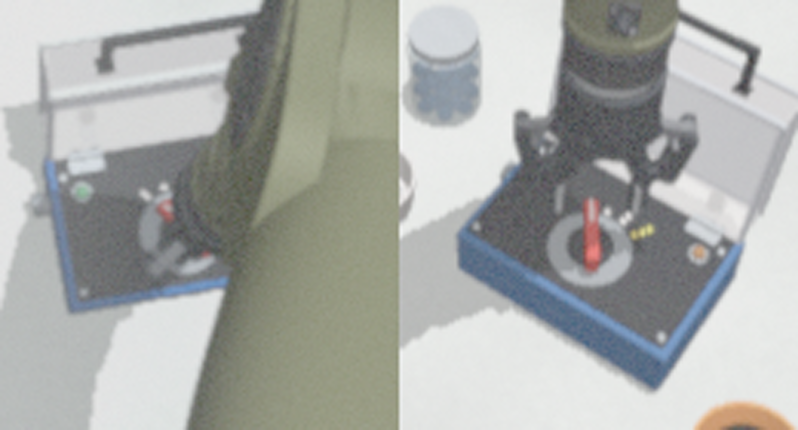

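The hood stands open. The dial is at off (side crop, bar (590,205)–(592,265)), with the fingers straddling it from above at (560,215) and (637,210).

Emit:
move_arm([
  [100, 0, 0, -2, 0, 0, 0],
  [100, 0, 0, -4, 0, 0, 0],
  [100, 0, 0, -4.3, 0, 0, 0],
  [100, 0, 0, -4.3, 0, 0, 0],
])

```text
clock: 18.98
tcp_pos: [518.8, -113.2, 84.6]
tcp_rot: [-0.383, 0.924, -0.0, 0.001]
ft_force: [0.6, -1.0, 0.3]
gripper_width: 0.604
finger_force: 0.0
```

Emit:
move_arm([
  [100, 0, 0, -0.5, 0, 0, 0],
  [100, 0, 0, -0.9, 0, 0, 0],
  [200, 0, 0, -0.9, 0, 0, 0],
  [200, 0, 0, -0.9, 0, 0, 0],
])

```text
clock: 19.48
tcp_pos: [517.9, -113.0, 74.4]
tcp_rot: [-0.383, 0.924, 0.0, -0.0]
ft_force: [-0.1, -0.5, -0.1]
gripper_width: 0.215
finger_force: 0.0
```

Emit:
move_arm([
  [255, 0, 0, 0, 0, 0, 0],
  [255, 0, 0, 0, 0, 0, 0],
  [255, 0, 0, 0, 0, 0, 0],
])

```text
clock: 19.85
tcp_pos: [518.0, -112.9, 74.6]
tcp_rot: [-0.383, 0.924, -0.0, 0.0]
ft_force: [-1.7, 0.4, 4.3]
gripper_width: 0.124
finger_force: 58.9
```

Emit:
move_arm([
  [255, 0, 0, 0, 0, 0, -0.12],
  [255, 0, 0, 0, 0, 0, -0.24],
  [255, 0, 0, 0, 0, 0, -0.36],
  [255, 0, 0, 0, 0, 0, -0.48],
  [255, 0, 0, 0, 0, 0, -0.6],
  [255, 0, 0, 0, 0, 0, -0.72],
  [255, 0, 0, 0, 0, 0, -0.84],
  [255, 0, 0, 0, 0, 0, -0.96],
  [255, 0, 0, 0, 0, 0, -1.06],
  [255, 0, 0, 0, 0, 0, -1.14],
  [255, 0, 0, 0, 0, 0, -1.2],
  [255, 0, 0, 0, 0, 0, -1.2],
  [255, 0, 0, 0, 0, 0, -1.2],
])

```text
clock: 21.48
tcp_pos: [517.7, -111.7, 74.6]
tcp_rot: [0.205, 0.979, 0.001, -0.0]
ft_force: [-2.7, 4.9, 5.3]
gripper_width: 0.124
finger_force: 59.3
```

```bash
python3 - <<'E'
from rig import *
import cv2, numpy as np
s=get_state(); q=s['tcp_rot'];print(s['clock'],2*np.arctan2(q[1],q[0])-np.pi/2,s['tcp_pos'],s['gripper_width'],s['finger_force'],s['ft_force'],s['ft_torque'])
a=np.mean([read_camera('top')['image'] for _ in range(2)],0)[130:270,255:385,::-1]; b=np.mean([read_camera('side')['image'] for _ in range(3)],0)[190:260,255:320,::-1]
b=cv2.resize(b,(260,280),interpolation=cv2.INTER_CUBIC);a=cv2.resize(a,(260,280),interpolation=cv2.INTER_CUBIC)
im=(255*np.clip(np.hstack([a,b])/200.,0,1)**.45).astype(np.uint8)
cv2.imwrite('pics/c7.png',cv2.resize(im,None,fx=1.53,fy=1.53,interpolation=cv2.INTER_CUBIC))
E
```

```text
21.475 1.157052056124281 [ 517.71588048 -111.72930612   74.6437146 ] 0.12404461453995128 59.344934821128845 [-2.73145957  4.85797102  5.33118947] [0.95999337 0.56284216 0.1468676 ]
```

View pics/c7.png

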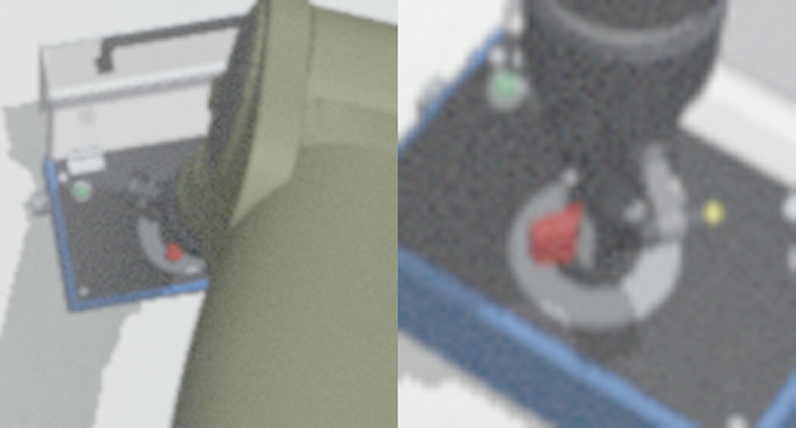

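The red tail end has swung round to (555,240) in the side crop, so the dial is near the third click. I'll find its angle by touching the end stop.

Emit:
move_arm([
  [255, 0, 0, 0, 0, 0, -0.03],
  [255, 0, 0, 0, 0, 0, -0.03],
])

```text
clock: 21.98
tcp_pos: [517.7, -111.7, 74.6]
tcp_rot: [0.22, 0.975, 0.001, -0.0]
ft_force: [-2.1, 3.6, 6.1]
gripper_width: 0.122
finger_force: 59.3
```

```bash
cat > t.py <<'E'
from rig import *
import numpy as np
r=[]
for _ in range(4):
    s=get_state(); q=s['tcp_rot'];r.append([2*np.arctan2(q[1],q[0])-np.pi/2,s['ft_torque'][2],s['joint_positions'][5],s['effort'][5],s['clock']]); read_camera('top')
print(np.mean(r,0).round(4),np.round([x[1] for x in r],3))
E
python3 t.py
```

```text
[ 1.127   0.1665  0.2297  0.201  22.05  ] [0.162 0.154 0.206 0.144]
```

Emit:
move_arm([
  [255, 0, 0, 0, 0, 0, -0.03],
  [255, 0, 0, 0, 0, 0, -0.03],
])

```text
clock: 22.42
tcp_pos: [517.7, -111.7, 74.7]
tcp_rot: [0.235, 0.972, 0.001, -0.0]
ft_force: [-2.7, 4.9, 5.5]
gripper_width: 0.124
finger_force: 59.3
```

```bash
python3 t.py
```

```text
[ 1.0971  0.1959  0.2597  0.2138 22.5   ] [0.236 0.186 0.21  0.152]
```

Emit:
move_arm([
  [255, 0, 0, 0, 0, 0, -0.03],
  [255, 0, 0, 0, 0, 0, -0.03],
])

```text
clock: 22.88
tcp_pos: [517.8, -111.6, 74.7]
tcp_rot: [0.249, 0.969, 0.001, -0.0]
ft_force: [-2.2, 4.5, 5.5]
gripper_width: 0.126
finger_force: 59.6
```

```bash
python3 t.py
```

```text
[ 1.0678  0.4672  0.289   0.5148 22.95  ] [0.459 0.486 0.442 0.483]
```

The end stop matches the nominal geometry: it is reached at a tool yaw of about 1.085. I'll ease back to the third click, which is at a yaw of about 1.17.

Emit:
move_arm([
  [255, 0, 0, 0, 0, 0, 0.05],
  [255, 0, 0, 0, 0, 0, 0.095],
  [255, 0, 0, 0, 0, 0, 0.095],
  [255, 0, 0, 0, 0, 0, 0.095],
  [255, 0, 0, 0, 0, 0, 0.095],
])

```text
clock: 23.7
tcp_pos: [517.7, -111.7, 74.6]
tcp_rot: [0.203, 0.979, 0.001, -0.0]
ft_force: [-2.6, 4.3, 6.1]
gripper_width: 0.125
finger_force: 59.4
```

```bash
python3 t.py; python3 -c "
from rig import *
s=get_state();print(s['finger_force'],s['gripper_width'],s['ft_force'])
p=read_camera('side');print([(d['xyz'],d['conf']) for l in ['jar','ramekin','cup','track'] for d in look_for(p,l)[:1]])"
```

```text
[ 1.1621  0.1776  0.1946  0.175  23.775 ] [0.182 0.139 0.23  0.159]
59.36076879501343 0.12438630605574974 [-2.89195689  4.97495605  5.24512842]
[([562.0, 116.5, 84.6], 0.56), ([446.3, 93.6, 20.1], 0.89), ([463.7, -325.9, 81.1], 0.57), ([607.6, -375.5, 5.4], 0.71)]
```

```bash
python3 -c "
from rig import *
print(job_done())"
```

```text
the job is handed in; nothing more can be done
None
```

I handed the job in at about 24 s with the hood open past its balance point and the gripper still holding the dial at about 1.19 rad (third click 1.178; torque about 0.16–0.18 N m), and the jar, ramekin, cup and track where they were within measuring error; no verdict came back.

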